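# Close the cocoa shaker and hold it tipped over the espresso cup

## Task

The square metal cocoa shaker lying slanted in the wooden rack has just been refilled: press its hinged sieve lid fully shut while it is still in the rack, then draw the shaker out of its socket and turn it so that its lid end points clearly downward (about 30 degrees below level), with the middle of the lid over the mouth of the striped espresso cup and no more than a hand's breadth above it. Finish while holding it there, still, in the air, with the lid shut and the shaker touching neither cup nor rack; leave the cup where it stands and the spice jar in its socket.

Things in the scene. Friction and masses are not known exactly. Their poses are not given: they have to be found in the camera images.
- shaker: Square aluminium shaker, 42 x 42 x 110 mm without lid, brown band round its lower half, 0.15 to 0.3 kg, loose. Origin: centre of its base; z runs along it to the lid end. In the rack z points away from the robot, 0.66 rad above level; x points away and down (the -x face is the upper one); y is level. Grip it across y, 50 to 90 mm from the base, where only a 30 mm wide tongue lies under it.
- shaker_lid (a joint): Lid hinge: 0 = shut flat on the mouth, grows as it opens, to 1.9 rad; starts at 0.8 to 1.4 and stays where left (friction 0.025 N m, no latch). The lid is a steel plate 42 x 42 x 5 mm with nine holes and a 7 mm thumb tab; its free edge is 49 mm from the hinge. At angle a it points from the hinge along cos(a) x + sin(a) z of the shaker.
- lid_hinge (a point): Point on the lid's hinge line, which is parallel to the shaker's y axis at the upper edge of the mouth: (-22, 0, 110) mm in the shaker's frame.
- shaker_top (a point): Middle of the outer face of the shut lid: (0, 0, 115.5) mm in the shaker's frame (fixed to the shaker, not to the lid). Its axes are the shaker's.
- rack: Fixed light wooden rack: base plate 150 x 190 x 12 mm; two square sockets at y = +55 and -55 mm, 30 mm deep along an axis 0.66 rad above level, about 2 mm play, 58 mm over the walls, floor centre at x = -30, z = 40 mm. A tongue carries the shaker's underside up to 86 mm from its base. Origin: centre of the underside; x points away from the robot. Shaker in one socket, spice jar in the other.
- spice_jar: Round glass spice jar with a black cap, 41 mm in diameter and 105 mm long, loose in the other socket of the rack, slanted like the shaker. Origin: centre of its base; z along it to the cap. To be left alone.
- mug: Small white espresso cup with coloured stripes, 60 mm in diameter, 49 mm high, loose, standing upright, mouth up. Its frame is upside down: z points down (tilt pi when upright). Origin in the plane of the rim, 12 mm from the cup's axis towards the handle, which is on the -y side and reaches to y = -42 mm. To be left where it stands.
- mug_mouth (a point): Centre of the espresso cup's mouth, on its rim plane, 49 mm above the worktop; the mouth is about 50 mm across.

How it is judged:
By the outcome, as a careful person would: the job done as asked, in the order asked, and still so for the second after the job is handed in, while the arm keeps its last pose, push and grip.
It also fails if it takes over 48 s, if anything falls off the work surface, if the arm or the gripper's body presses on something with over 40 N, if the wrist force passes 120 N, or if a joint passes its speed limit or range.

## Robot

A 6-joint arm with a two-finger parallel gripper is mounted at the origin on a cart in front of the work surface, level with it; the furniture and walls round the work are solid. World frame = base frame: x ahead of the robot, y to its left, z up, the work surface at z = 0. Lengths are in m, angles in degrees, forces in N, time in s.
With the tool pointing down it reaches from about 0.325 to 0.9 m from the base axis. Payload 6.1 kg.
Tool frame: the origin (TCP) lies on the centre line of the jaws, within the pads' length; the fingertips stand 11 mm ahead of it and the grasp point (between the pads) lies 8 mm behind it; z points along the fingers, y is the line along which they close (so a half turn about z gives the same grasp; the last joint's range is limited). The gripper opens to 85 mm and grips with 20 to 120 N. Pads are 22 mm wide; open, the fingers measure 114 mm over their backs; the gripper's body (76 mm by 85 mm) begins 54 mm behind the grasp point. The pads swing forward as they close: fully open they stand 13 mm farther back than shut.
Start: joints at [56.603, 12.628, 87.462, -0, 79.91, -7.225], TCP at [0.276, 0.561, 0.242] pointing down, gripper open.
Joint ranges: [-170.65, 170.65], [-52.31, 119.04], [5.05, 147.46], [-71.25, 251.25], [11.57, 151.72], [-153.62, 153.62]. Speed limits (degrees/s): [147.25, 147.25, 172.46, 180, 180, 180].

## Interface

Orientations are given as a 3x3 rotation matrix whose columns are the frame's x, y, z axes.
In Python, from plant import arm gives the robot as it stands. The module is installed in compiled form; this text tells all that it offers.
- The arm moves only by the tool servo_tool, never from a script. Its argument "rows" is a list that holds one entry, the list of rows, each a list of 7 numbers: the shift along the tool's x, y, z in mm, then the turn, a rotation vector about the tool's x, y, z in rad, then the finger opening in mm, from 0 to 85.4. A call has 1 to 8 rows; each row shifts and turns the commanded pose from where the row before left it, along the tool's axes as they then stand; what a row does not reach is not made up. A row lasts 1/10 s, in which the tool goes at most 50 mm and 8.59 degrees, less where a joint would pass 70% of its speed; a pose out of reach is approached as far as the arm can. A call is refused whole if a number of a shift passes 50 or a number of a turn 0.15, either way. A call with a gripper value outside its range is refused whole. The fingers move at their own pace and stop on an object; the grip force is fixed at half the most. Time passes only in rows, so rows that do not move let the fingers close. It gives the time, the measured TCP pose, the force, the opening and the grip force at its end, in the units of the state.
- arm.state(): the state, without advancing time (a new reading comes with each control period).
- arm.capture(name): name is "scene" or "side" or "wrist"; returns a dict with "frame" (480x640x3 uint8, blue, green, red), "fx", "fy", "cx", "cy" (pixels), "k1" (the pictures are not rectified: a ray, as slopes to the right and down, at radius r is drawn at 1 + k1 r^2 times it, then the intrinsics apply), "cam_to_world" (4x4, takes a point from camera to world coordinates). Camera axes: x right, y up, looking along -z (the intrinsics and any distortion apply to the point x, -y, -z); pixel columns grow to the right and rows downward; lengths in m; the calibration is good to about 2 mm. A picture is of the moment at which its call begins. There is no depth.
- arm.finish_job(): hands the job in; it is judged then, once.
Trained networks look in a picture, given as the dict that the camera call returned (one of the last four; its "shot" number tells which), for a name from the list of things; names that differ only in an ending like _2 or _b are one class to them, and where a whole thing is asked for, a point or a joint stands for the part that bears it (a point fixed in the world has none). Each returns a list of dicts, best first, with "conf" (0 to 1); they miss things now and then, are a little off and sometimes report something else, mostly with a low value. They report only what shows in the picture. A call takes as long as a camera call.
- arm.find_in(picture, target): "centre" ([column, row] in pixels, amid what is visible of it).
The state is a dict: "time_s": time; "joints": joint angles; "qd": joint speeds; "tau": joint torques, N m; "tool_pos": TCP position; "ee_rot": TCP orientation; "wrist_force": force on the tool from outside, world axes, zero at the start; "torque": the same for the moment, N m; "grip_width": opening from 0.0 (shut) to 1.0 (fully open); "grasp_force": force on a finger pad.
Only numpy, scipy, OpenCV 4.12 (cv2) and the standard library are available. Lean on these libraries where they do the work, as an engineer would, in place of code of your own. Each camera call takes 0.05 s, during which the arm holds its last target. There are 200 camera calls.

## Working session

There is one attempt and no reset: what is moved stays moved. The work goes in short steps, Python scripts to look and compute and a tool call to move; the robot and the scene stay as the last step left them, time stands still between calls to the robot, and variables do not carry over. Pictures are saved under pics/ and viewed, at most 10 in all, crops included, and the job is handed in when it is done.

Besides the shell and the picture viewer there is one more tool, called by a JSON object that holds its "api" and its "payload". servo_tool: Moves the arm, as the interface text tells. Its arguments: {"type":"object","properties":{"rows":{"type":"array","items":{"type":"array","items":{"type":"array","items":{"type":"number"}}}}},"required":["rows"]}

```bash
mkdir -p pics; cat > h.py <<'E'
import numpy as np,cv2
from plant import arm
def ray(p,uv):
    K=np.array([[p['fx'],0,p['cx']],[0,p['fy'],p['cy']],[0,0,1.]])
    n=cv2.undistortPoints(np.array([[uv]],float),K,np.array([p['k1'],0,0,0,0.]))[0,0]
    T=np.array(p['cam_to_world']);d=T[:3,:3]@np.array([n[0],-n[1],-1]);return T[:3,3],d/np.linalg.norm(d)
def proj(p,X):
    T=np.array(p['cam_to_world']);c=T[:3,:3].T@(np.array(X)-T[:3,3]);s=np.array([c[0],-c[1]])/-c[2]
    s=s*(1+p['k1']*(s@s));return [p['fx']*s[0]+p['cx'],p['fy']*s[1]+p['cy']]
def tri(rs):
    A=0;b=0
    for o,d in rs:
        M=np.eye(3)-np.outer(d,d);A=A+M;b=b+M@o
    X=np.linalg.solve(A,b);return X,[np.linalg.norm((np.eye(3)-np.outer(d,d))@(X-o))*1e3 for o,d in rs]
E
python3 - <<'E'
from h import *
np.set_printoptions(precision=4,suppress=True)
names=["shaker","shaker_lid","lid_hinge","shaker_top","rack","spice_jar","mug","mug_mouth"]
R={}
for c in ["scene","side"]:
    p=arm.capture(c);cv2.imwrite(f"pics/{c}0.png",p['frame']);print(c,np.array(p['cam_to_world'])[:3,3],p['fx'])
    for n in names:
        f=arm.find_in(p,n)
        print(c,n,[(np.round(x['centre']),round(x['conf'],2)) for x in f[:2]])
        if f:R.setdefault(n,[]).append(ray(p,f[0]['centre']))
for n in R:
    if len(R[n])>1:print(n,tri(R[n]))
print(arm.state())
E
```

```text
scene [ 0.1402 -0.6473  0.4998] 464.0875504157167
scene shaker [(array([322., 249.]), 0.69)]
scene shaker_lid [(array([340., 228.]), 0.71), (array([322., 252.]), 0.55)]
scene lid_hinge [(array([325., 252.]), 0.58)]
scene shaker_top [(array([323., 250.]), 0.62)]
scene rack [(array([291., 283.]), 0.7)]
scene spice_jar [(array([301., 235.]), 0.69), (array([292., 282.]), 0.65)]
scene mug [(array([420., 370.]), 0.68)]
scene mug_mouth [(array([418., 371.]), 0.68)]
side [0.2999 0.8449 0.4936] 493.2128214287943
side shaker [(array([306., 239.]), 0.68)]
side shaker_lid [(array([296., 216.]), 0.75)]
side lid_hinge [(array([310., 243.]), 0.92)]
side shaker_top [(array([307., 243.]), 0.93)]
side rack [(array([312., 297.]), 0.89)]
side spice_jar [(array([279., 270.]), 0.72)]
side mug [(array([347., 218.]), 0.69)]
side mug_mouth [(array([348., 218.]), 0.57)]
shaker (array([0.5315, 0.0205, 0.0964]), [np.float64(2.807338871770859), np.float64(2.8073388717709467)])
shaker_lid (array([0.5586, 0.0061, 0.1372]), [np.float64(0.025134392640216788), np.float64(0.025134392640121128)])
lid_hinge (array([0.53
[... 469 characters left out ...]
491959300707), np.float64(3.539049195930019)])
mug_mouth (array([ 0.5108, -0.2754,  0.03  ]), [np.float64(2.808458674021297), np.float64(2.808458674021245)])
{'time_s': 0.9, 'joints': array([56.6024, 12.6256, 87.4623,  0.0007, 79.9102, -7.2237]), 'qd': array([0.0349, 0.0142, 0.0701, 0.0952, 0.009 , 0.0398]), 'tau': array([  0.0005, -49.6831, -38.9738,  -0.0001,   0.0008,   0.    ]), 'tool_pos': array([0.2757, 0.5609, 0.2423]), 'ee_rot': array([[-0.8975,  0.4411,  0.    ],
       [ 0.4411,  0.8975,  0.    ],
       [ 0.    ,  0.    , -1.    ]]), 'wrist_force': array([-0.3097,  0.3978, -0.2513]), 'torque': array([ 0.0759,  0.0037, -0.0184]), 'grasp_force': 0.0, 'grip_width': 0.999390976839101}
```

```bash
python3 - <<'E'
import cv2
a=cv2.imread('pics/scene0.png')[180:420,220:480];b=cv2.imread('pics/side0.png')[180:360,200:440]
cv2.imwrite('pics/a.png',cv2.resize(a,None,fx=2.5,fy=2.5,interpolation=cv2.INTER_CUBIC));cv2.imwrite('pics/b.png',cv2.resize(b,None,fx=3.3,fy=3.3,interpolation=cv2.INTER_CUBIC))
E
```

```text
(no output)
```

View pics/a.png

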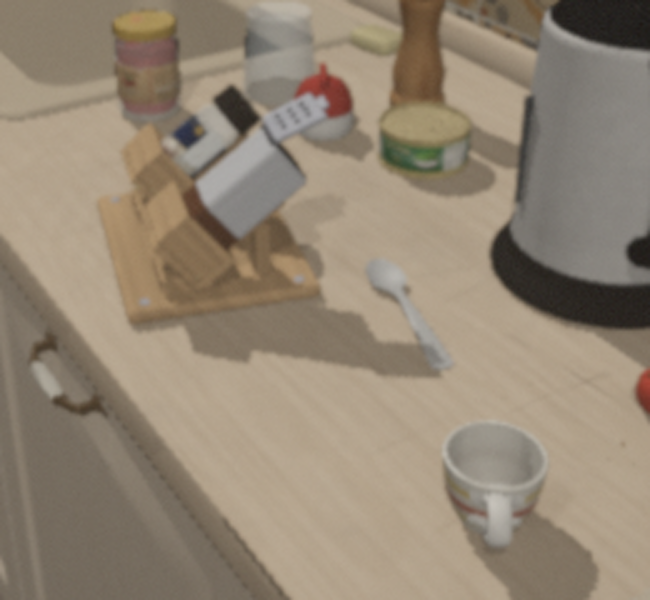

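View pics/b.png

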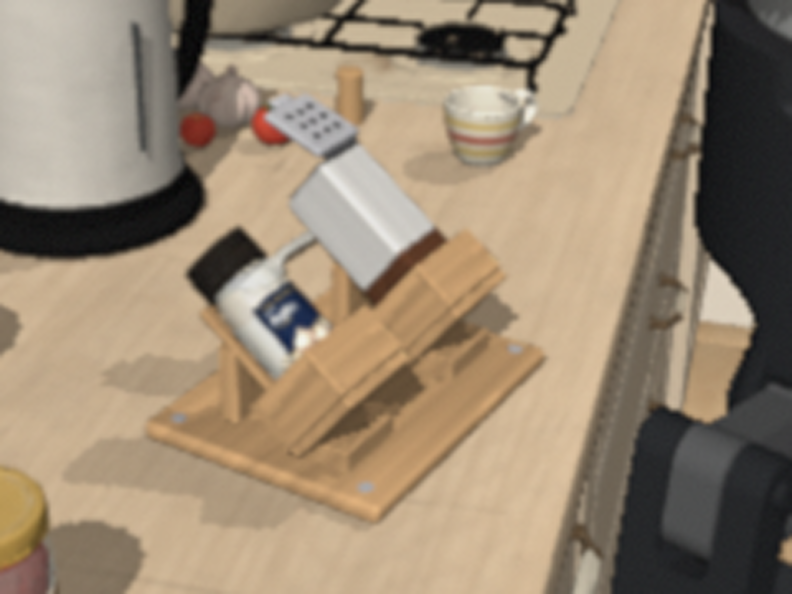

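The shaker is in the -y socket and the jar in the +y socket. The lid stands open, with its tab near crop a (325,100), and the cup is at crop a (495,465). Next I'll fit the rack and shaker pose from the corners.

```bash
cat > fit.py <<'E'
from h import *
from scipy.optimize import least_squares
np.set_printoptions(precision=4,suppress=True)
E=0.66;c,s=np.cos(E),np.sin(E)
Rs0=np.array([[s,0,c],[0,1,0],[-c,0,s]])  # cols x,y,z of shaker in rack
def Rz(a):return np.array([[np.cos(a),-np.sin(a),0],[np.sin(a),np.cos(a),0],[0,0,1]])
def shaker(v): # rack x,y,yaw -> R,t
    R=Rz(v[2]);return R@Rs0,R@np.array([-.03,-.055,.04])+[v[0],v[1],0]
E
python3 - <<'E'
from fit import *
sc=arm.capture("scene");sd=arm.capture("side")
A=lambda u,v:[220+u/2.5,180+v/2.5]
B=lambda u,v:[200+u/3.3,180+v/3.3]
rk=[(sc,A(101,200),(-75,95,12)),(sc,A(128,312),(-75,-95,12)),(sc,A(320,286),(75,-95,12)),
(sd,B(147,425),(75,95,12)),(sd,B(378,510),(-75,95,12)),(sd,B(545,350),(-75,-95,12))]
def f(v):
    R=Rz(v[2]);return np.ravel([np.subtract(proj(p,R@(np.array(X)/1e3)+[v[0],v[1],0]),uv) for p,uv,X in rk])
r=least_squares(f,[.5,.07,0]);print(r.x,np.degrees(r.x[2]),r.fun.reshape(-1,2))
v=r.x;R,t=shaker(v);print(t,R)
sh=[("hinge-",(-22,-21,110)),("hinge+",(-22,21,110)),("mouth x+y-",(21,-21,110)),("mouth x+y+",(21,21,110))]
for n,X in sh:
    W=R@(np.array(X)/1e3)+t;a=np.subtract(proj(sc,W),[220,180])*2.5;b=np.subtract(proj(sd,W),[200,180])*3.3;print(n,W,a,b)
for a in np.arange(.8,1.45,.1):
    W=R@(np.array([-22,0,110])/1e3+.049*np.array([np.cos(a),0,np.sin(a)]))+t;print(a,W,np.subtract(proj(sc,W),[220,180])*2.5,np.subtract(proj(sd,W),[200,180])*3.3)
print(ray(sc,proj(sc,[.5,-.28,.049])))
for p,uv in((sc,A(495,455)),(sd,B(482,100))):
    o,d=ray(p,uv);print("mug",o+d*(.049-o[2])/d[2])
E
```

```text
[ 0.5133  0.0845 -0.2924] -16.75439742252333 [[-1.9334 -2.3718]
 [-0.3105  0.5905]
 [ 0.8961 -0.6163]
 [-1.2355 -1.5005]
 [ 0.067  -0.31  ]
 [ 1.0339 -0.8807]]
[0.4687 0.0405 0.04  ] [[ 0.5871  0.2883  0.7565]
 [-0.1767  0.9575 -0.2277]
 [-0.79    0.      0.6131]]
hinge- [ 0.5329 -0.0008  0.1248] [274.9708 146.3743] [362.0877 137.8921]
hinge+ [0.545  0.0394 0.1248] [260.9209 122.6846] [322.3187 162.045 ]
mouth x+y- [ 0.5582 -0.0084  0.0909] [309.4681 182.9978] [324.6492 180.7219]
mouth x+y+ [0.5703 0.0318 0.0909] [294.3565 158.3804] [284.7144 205.6727]
0.8 [0.5856 0.0053 0.1194] [330.4024 133.2348] [273.2762 140.4084]
0.9 [0.5859 0.0052 0.1243] [330.8782 127.334 ] [272.7293 132.6541]
1.0 [0.5857 0.0053 0.1292] [330.7322 121.4723] [272.8621 125.035 ]
1.1 [0.5851 0.0055 0.134 ] [329.9608 115.7067] [273.6778 117.6231]
1.2 [0.5839 0.0058 0.1388] [328.5666 110.0946] [275.1735 110.4893]
1.2999999999999998 [0.5824 0.0063 0.1434] [326.5582 104.6925] [277.3406 103.7033]
1.4 [0.5804 0.0069 0.1478] [323.9504  99.5559] [280.1639  97.3329]
(array([ 0.1402, -0.6473,  0.4998]), array([ 0.5261,  0.5372, -0.6593]))
mug [ 0.5117 -0.2752  0.049 ]
mug [ 0.5145 -0.2704  0.049 ]
```

```bash
cat >> h.py <<'E'
from scipy.spatial.transform import Rotation as Ro
def rows(tgt,Rt,n,grip,p0=None,R0=None):
    if p0 is None:
        s=arm.state();p0,R0=np.array(s['tool_pos']),np.array(s['ee_rot'])
    w=Ro.from_matrix(R0.T@Rt).as_rotvec();D=(np.array(tgt)-p0)/n;R=R0.copy();out=[];p=p0.copy()
    for i in range(n):
        q=p0+D*(i+1);sh=np.round(R.T@(q-p)*1e3,1);p=p+R@sh/1e3
        rv=np.round(w/n,4);R=R@Ro.from_rotvec(rv).as_matrix();out.append([*map(float,sh),*map(float,rv),grip])
    print(out);print("end",p,"rot deg/row",np.degrees(np.linalg.norm(w))/n);return p,R
def tool(az,pitch): # tool y level at az+90deg; pitch 180=down, 90=level outward
    a,b=np.radians(az),np.radians(pitch);r=np.array([np.cos(a),np.sin(a),0])
    z=r*np.sin(b)+np.array([0,0,np.cos(b)]);y=np.array([-np.sin(a),np.cos(a),0]);return np.stack([np.cross(y,z),y,z],1)
E
python3 - <<'E'
from fit import *
sc=arm.capture("scene")
for uv in((492,240),(560,310),(645,330),(545,290),(370,265),(445,360)):
    o,d=ray(sc,[220+uv[0]/2.5,180+uv[1]/2.5]);print(uv,o+d*(.0-o[2])/d[2])
print(tool(-16.75,180),arm.state()['time_s'])
rows([.575,.008,.245],tool(-16.75,180),14,0)
E
```

```text
(492, 240) [ 0.7249 -0.0316  0.    ]
(560, 310) [ 0.7006 -0.1373  0.    ]
(645, 330) [ 0.7353 -0.1898  0.    ]
(545, 290) [ 0.71  -0.111  0.   ]
(370, 265) [ 0.6162 -0.0094 -0.    ]
(445, 360) [ 0.5879 -0.14    0.    ]
[[-0.9576  0.2882  0.    ]
 [ 0.2882  0.9576 -0.    ]
 [-0.      0.     -1.    ]] 1.05
[[-36.6, -26.0, -0.2, 0.0, 0.0, -0.0117, 0], [-36.3, -26.5, -0.2, 0.0, 0.0, -0.0117, 0], [-36.0, -26.8, -0.2, 0.0, 0.0, -0.0117, 0], [-35.7, -27.3, -0.2, 0.0, 0.0, -0.0117, 0], [-35.3, -27.7, -0.2, 0.0, 0.0, -0.0117, 0], [-35.1, -28.1, -0.2, 0.0, 0.0, -0.0117, 0], [-34.6, -28.5, -0.1, 0.0, 0.0, -0.0117, 0], [-34.4, -28.9, -0.2, 0.0, 0.0, -0.0117, 0], [-34.0, -29.4, -0.2, 0.0, 0.0, -0.0117, 0], [-33.7, -29.7, -0.2, 0.0, 0.0, -0.0117, 0], [-33.3, -30.1, -0.2, 0.0, 0.0, -0.0117, 0], [-33.0, -30.5, -0.2, 0.0, 0.0, -0.0117, 0], [-32.6, -30.9, -0.2, 0.0, 0.0, -0.0117, 0], [-32.2, -31.2, -0.2, 0.0, 0.0, -0.0117, 0]]
end [0.575 0.008 0.245] rot deg/row 0.6731693080986237
```

{"api": "servo_tool", "payload": {"rows": [[[-37,-26,0,0,0,-0.0117,0],[-36,-27,0,0,0,-0.0117,0],[-36,-27,0,0,0,-0.0117,0],[-36,-27,0,0,0,-0.0117,0],[-35,-28,0,0,0,-0.0117,0],[-35,-28,0,0,0,-0.0117,0],[-35,-28,0,0,0,-0.0117,0]]]}}

```text
time_s: 1.75
tool_pos: [0.4262, 0.2827, 0.2426]
ee_rot: [[-0.931, 0.365, 0.001], [0.365, 0.931, 0.0], [-0.001, 0.001, -1.0]]
wrist_force: [-0.4, 0.7, 0.8]
grip_width: 0.001
grasp_force: 0.0
```

{"api": "servo_tool", "payload": {"rows": [[[-34,-29,0,0,0,-0.0117,0],[-34,-29,0,0,0,-0.0117,0],[-34,-30,0,0,0,-0.0117,0],[-33,-30,0,0,0,-0.0117,0],[-33,-30,0,0,0,-0.0117,0],[-33,-31,0,0,0,-0.0117,0],[-32,-31,0,0,0,-0.0117,0],[0,0,0,0,0,0,0]]]}}

```text
time_s: 2.55
tool_pos: [0.5772, 0.0037, 0.2423]
ee_rot: [[-0.956, 0.293, 0.001], [0.293, 0.956, -0.002], [-0.002, -0.001, -1.0]]
wrist_force: [0.1, 1.2, -0.1]
grip_width: -0.003
grasp_force: 0.0
```

```bash
python3 - <<'E'
from fit import *
p=arm.capture("wrist");cv2.imwrite("pics/w1.png",p['frame']);print(np.array(p['cam_to_world']),p['fx'])
for n in ["shaker","shaker_lid","lid_hinge","shaker_top","rack","spice_jar"]:
    print(n,[(np.round(x['centre']),round(x['conf'],2)) for x in arm.find_in(p,n)[:2]])
s=arm.state();print(s['tool_pos'],s['ee_rot'],s['time_s'],s['joints'])
v=[.5133,.0845,-.2924];R,t=shaker(v)
for X in [(-22,-21,110),(-22,21,110),(21,-21,110),(21,21,110),(-21,21,55),(-21,-21,55)]:print(X,proj(p,R@(np.array(X)/1e3)+t))
for a in (1.2,1.4):print(proj(p,R@(np.array([-22,0,110])/1e3+.049*np.array([np.cos(a),0,np.sin(a)]))+t))
E
```

```text
[[ 0.2934 -0.9213 -0.2551  0.5125]
 [ 0.956   0.2824  0.0794  0.0229]
 [-0.0011 -0.2671  0.9637  0.3734]
 [ 0.      0.      0.      1.    ]] 361.61223704155356
shaker [(array([324., 213.]), 0.71), (array([ 29., 234.]), 0.6)]
shaker_lid [(array([324., 214.]), 0.59)]
lid_hinge [(array([326., 170.]), 0.7)]
shaker_top [(array([326., 169.]), 0.88)]
rack [(array([389.,  82.]), 0.72), (array([326., 210.]), 0.54)]
spice_jar [(array([467., 145.]), 0.8)]
[0.5749 0.0099 0.2424] [[-0.9579  0.2871  0.0001]
 [ 0.2871  0.9579  0.0002]
 [-0.0001  0.0002 -1.    ]] 2.9 [ -6.8768   5.8188  95.1046   0.0099  79.0711 -80.1966]
(-22, -21, 110) [np.float64(294.9944105504284), np.float64(179.58561908511604)]
(-22, 21, 110) [np.float64(356.61907383312985), np.float64(179.2543827120526)]
(21, -21, 110) [np.float64(298.55745731692423), np.float64(208.54648793875904)]
(21, 21, 110) [np.float64(351.6056898275699), np.float64(208.27464731097135)]
(-21, 21, 55) [np.float64(353.3418664181833), np.float64(115.92276669947836)]
(-21, -21, 55) [np.float64(296.6592114147794), np.float64(116.25709095955878)]
[np.float64(326.16876387022614), np.float64(251.3376266446416)]
[np.float64(326.41886293639504), np.float64(250.04717188753415)]
```

View pics/w1.png

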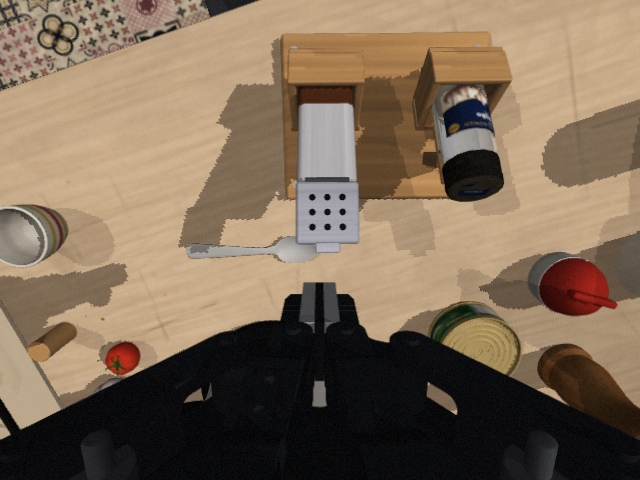

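The shaker and lid match the fitted pose within 1–2 px: hinge line at (298–357, 179), tab at (328, 251). Now I'll press the lid down from above with the closed fingers.

{"api": "servo_tool", "payload": {"rows": [[[-3,0,30,0,0,0,0],[0,0,30,0,0,0,0],[0,0,10,0,0,0,0],[0,0,10,0,0,0,0],[0,0,10,0,0,0,0],[0,0,10,0,0,0,0],[0,0,10,0,0,0,0],[0,0,10,0,0,0,0]]]}}

```text
time_s: 3.7
tool_pos: [0.5785, 0.0077, 0.1221]
ee_rot: [[-0.957, 0.289, 0.001], [0.289, 0.957, -0.0], [-0.001, 0.0, -1.0]]
wrist_force: [0.3, 0.1, 0.6]
grip_width: 0.001
grasp_force: 0.4
```

{"api": "servo_tool", "payload": {"rows": [[[0,0,2,0,0,0,0],[3,0,2,0,0,0,0],[3,0,2,0,0,0,0],[0,0,0,0,0,0,0]]]}}

```text
time_s: 4.1
tool_pos: [0.5721, 0.0095, 0.1163]
ee_rot: [[-0.957, 0.289, -0.0], [0.289, 0.957, 0.0], [0.0, -0.0, -1.0]]
wrist_force: [1.0, 0.3, -0.4]
grip_width: -0.0
grasp_force: 0.0
```

Not yet in firm contact, so I'll press on along the shaker's axis in small steps.

{"api": "servo_tool", "payload": {"rows": [[[1.6,0,1.2,0,0,0,0],[0,0,0,0,0,0,0]]]}}

```text
time_s: 4.3
tool_pos: [0.5709, 0.0099, 0.1152]
ee_rot: [[-0.957, 0.289, 0.0], [0.289, 0.957, -0.0], [-0.0, 0.0, -1.0]]
wrist_force: [0.6, -0.1, -0.3]
grip_width: -0.002
grasp_force: 0.3
```

{"api": "servo_tool", "payload": {"rows": [[[1.6,0,1.2,0,0,0,0],[0,0,0,0,0,0,0]]]}}

```text
time_s: 4.5
tool_pos: [0.57, 0.0102, 0.1144]
ee_rot: [[-0.957, 0.289, 0.002], [0.289, 0.957, -0.0], [-0.002, 0.0, -1.0]]
wrist_force: [2.0, -0.4, 1.5]
grip_width: 0.001
grasp_force: 1.3
```

{"api": "servo_tool", "payload": {"rows": [[[1.6,0,1.2,0,0,0,0],[0,0,0,0,0,0,0]]]}}

```text
time_s: 4.7
tool_pos: [0.5699, 0.0103, 0.1143]
ee_rot: [[-0.957, 0.289, 0.005], [0.289, 0.957, -0.001], [-0.005, 0.001, -1.0]]
wrist_force: [5.2, -1.6, 4.3]
grip_width: 0.004
grasp_force: 3.3
```

{"api": "servo_tool", "payload": {"rows": [[[1.6,0,1.2,0,0,0,0],[0,0,0,0,0,0,0],[-8,0,-6,0,0,0,0],[-16,0,-12,0,0,0,0],[-4,0,-40,0,0,0,0],[0,0,-40,0,0,0,85],[0,0,0,0,0,0,85]]]}}

```text
time_s: 5.4
tool_pos: [0.5963, 0.0028, 0.2159]
ee_rot: [[-0.957, 0.289, 0.009], [0.289, 0.957, -0.001], [-0.009, 0.002, -1.0]]
wrist_force: [0.9, -1.5, 1.6]
grip_width: 0.335
grasp_force: 0.0
```

```bash
python3 - <<'E'
from fit import *
p=arm.capture("side");q=arm.capture("wrist")
b=cv2.resize(p['frame'][190:300,250:370],None,fx=5,fy=5,interpolation=cv2.INTER_CUBIC)
v=[.5133,.0845,-.2924];R,t=shaker(v)
for X in [(-22,-21,110),(-22,21,110),(21,-21,110),(21,21,110),(-21,-21,116),(-21,21,116),(21,-21,116),(21,21,116),(-21,21,40)]:
    W=R@(np.array(X)/1e3)+t;print(X,(np.subtract(proj(p,W),[250,190])*5).round(),np.round(proj(q,W)))
w=q['frame'][0:300,200:500];w=cv2.resize(w,(550,550));b=np.pad(b,((0,0),(0,0),(0,0)))
cv2.imwrite("pics/b2.png",b);cv2.imwrite("pics/w2.png",w)
# planned grasp
g=R@np.array([0,0,.070])+t;Rt=np.stack([-R[:,2],R[:,1],R[:,0]],1)
print("grasp TCP",g+.008*Rt[:,2],Rt)
s=arm.state();print(s['tool_pos'],s['time_s'],s['joints'])
pre=g+.008*Rt[:,2]-.10*Rt[:,2];p1,R1=rows(pre,Rt,8,85)
E
```

```text
(-22, -21, 110) [299. 159.] [284. 155.]
(-22, 21, 110) [238. 196.] [355. 155.]
(21, -21, 110) [242. 224.] [289. 192.]
(21, 21, 110) [181. 262.] [349. 192.]
(-21, -21, 116) [287. 149.] [283. 165.]
(-21, 21, 116) [226. 185.] [355. 165.]
(21, -21, 116) [232. 213.] [289. 199.]
(21, 21, 116) [171. 250.] [349. 199.]
(-21, 21, 40) [362. 336.] [351.  67.]
grasp TCP [0.5264 0.0231 0.0766] [[-0.7565  0.2883  0.5871]
 [ 0.2277  0.9576 -0.1767]
 [-0.6131  0.     -0.79  ]]
[0.5933 0.0032 0.2103] 5.5 [ -7.3055   9.6851  94.3471   0.0081  75.928  -80.5236]
[[16.4, -0.0, 6.8, 0.0, -0.0824, -0.0001, 85], [16.9, -0.1, 5.5, 0.0, -0.0824, -0.0001, 85], [17.3, -0.0, 4.0, 0.0, -0.0824, -0.0001, 85], [17.6, -0.1, 2.6, 0.0, -0.0824, -0.0001, 85], [17.7, 0.0, 1.2, 0.0, -0.0824, -0.0001, 85], [17.8, -0.0, -0.3, 0.0, -0.0824, -0.0001, 85], [17.7, -0.1, -1.8, 0.0, -0.0824, -0.0001, 85], [17.4, 0.0, -3.2, 0.0, -0.0824, -0.0001, 85]]
end [0.4677 0.0408 0.1556] rot deg/row 4.722162890896209
```

View pics/b2.png

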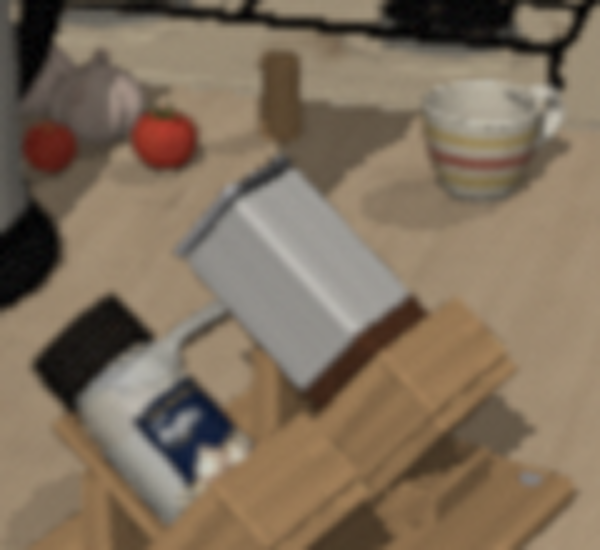

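View pics/w2.png

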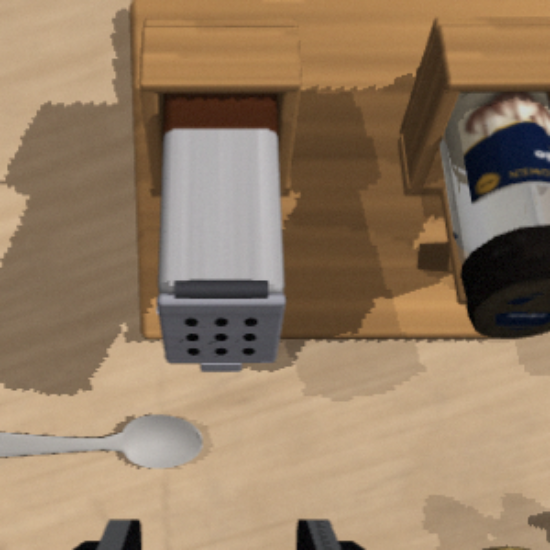

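The lid is shut: the plate lies flat on the mouth, with the tab just beyond the lower edge. Next I'll grasp the shaker.

{"api": "servo_tool", "payload": {"rows": [[[16,0,7,0,-0.0824,0,85],[17,0,5.5,0,-0.0824,0,85],[17,0,4,0,-0.0824,0,85],[18,0,2.5,0,-0.0824,0,85],[18,0,1,0,-0.0824,0,85],[18,0,-0.5,0,-0.0824,0,85],[18,0,-2,0,-0.0824,0,85],[17,0,-3,0,-0.0824,0,85]]]}}

```text
time_s: 6.3
tool_pos: [0.4648, 0.0413, 0.1521]
ee_rot: [[-0.758, 0.289, 0.585], [0.228, 0.957, -0.177], [-0.612, -0.001, -0.791]]
wrist_force: [-0.2, -0.8, 0.6]
grip_width: 0.991
grasp_force: 0.0
```

```bash
python3 - <<'E'
from fit import *
q=arm.capture("wrist");v=[.5133,.0845,-.2924];R,t=shaker(v)
for X in [(-22,-21,110),(-22,21,110),(-21,21,55),(-21,-21,55)]:
    W=R@(np.array(X)/1e3)+t;print(X,np.round(proj(q,W)))
cv2.imwrite("pics/w3.png",q['frame'])
g=R@np.array([0,0,.070])+t;Rt=np.stack([-R[:,2],R[:,1],R[:,0]],1)
rows(g+.008*Rt[:,2],Rt,8,85);print(arm.state()['joints'],arm.state()['time_s'])
E
```

```text
(-22, -21, 110) [287. 329.]
(-22, 21, 110) [355. 329.]
(-21, 21, 55) [357. 242.]
(-21, -21, 55) [285. 242.]
[[-1.8, 0.3, 12.1, -0.0004, -0.0011, 0.0002, 85], [-1.8, 0.2, 12.2, -0.0004, -0.0011, 0.0002, 85], [-1.8, 0.3, 12.1, -0.0004, -0.0011, 0.0002, 85], [-1.7, 0.3, 12.2, -0.0004, -0.0011, 0.0002, 85], [-1.8, 0.2, 12.1, -0.0004, -0.0011, 0.0002, 85], [-1.7, 0.3, 12.1, -0.0004, -0.0011, 0.0002, 85], [-1.7, 0.2, 12.2, -0.0004, -0.0011, 0.0002, 85], [-1.7, 0.3, 12.1, -0.0004, -0.0011, 0.0002, 85]]
end [0.5264 0.0231 0.0766] rot deg/row 0.06824149195814806
[  4.2731 -29.5275 143.1362 -23.7215  33.2943 -52.9311] 6.35
```

View pics/w3.png

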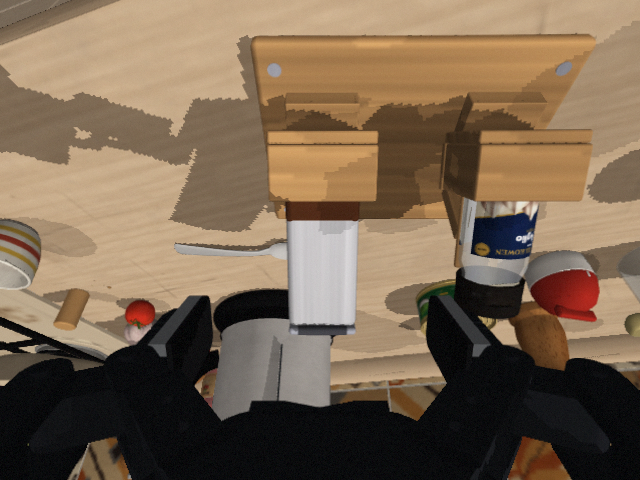

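The hinge line at (290–355, 331) matches the prediction within 2 px. I'll advance and grip.

{"api": "servo_tool", "payload": {"rows": [[[-3,1,20,0,0,0,85],[-3,1,20,0,0,0,85],[-3,1,20,0,0,0,85],[-3,0,20,0,0,0,85],[-2,0,17,0,0,0,85],[0,0,0,0,0,0,85]]]}}

```text
time_s: 6.95
tool_pos: [0.5336, 0.023, 0.0829]
ee_rot: [[-0.761, 0.29, 0.58], [0.229, 0.957, -0.178], [-0.607, -0.003, -0.795]]
wrist_force: [-0.3, 0.6, 0.1]
grip_width: 0.995
grasp_force: 0.0
```

{"api": "servo_tool", "payload": {"rows": [[[0,0,0,0,0,0,60],[0,0,0,0,0,0,50],[0,0,0,0,0,0,42],[0,0,0,0,0,0,34],[0,0,0,0,0,0,30],[0,0,0,0,0,0,30],[0,0,0,0,0,0,30],[0,0,0,0,0,0,30]]]}}

```text
time_s: 7.75
tool_pos: [0.5353, 0.0238, 0.0877]
ee_rot: [[-0.756, 0.289, 0.587], [0.228, 0.957, -0.177], [-0.613, -0.0, -0.79]]
wrist_force: [-5.0, 0.4, 5.0]
grip_width: 0.486
grasp_force: 59.2
```

{"api": "servo_tool", "payload": {"rows": [[[-5,0,0,0,0,0,30],[-10,0,0,0,0,0,30],[-10,0,0,0,0,0,30],[-10,0,0,0,0,0,30],[-15,0,0,0,0,0,30],[-15,0,0,0,0,0,30],[0,0,0,0,0,0,30],[0,0,0,0,0,0,30]]]}}

```text
time_s: 8.55
tool_pos: [0.5841, 0.0089, 0.1265]
ee_rot: [[-0.757, 0.289, 0.586], [0.229, 0.957, -0.177], [-0.612, -0.0, -0.791]]
wrist_force: [1.2, -0.4, -2.8]
grip_width: 0.487
grasp_force: 60.7
```

```bash
python3 - <<'E'
from fit import *
p=arm.capture("side");q=arm.capture("wrist");c=arm.capture("scene")
s=arm.state();print(s)
M=p['frame'][150:300,220:420];M=cv2.resize(M,(500,375),interpolation=cv2.INTER_CUBIC)
w=cv2.resize(q['frame'][100:400,180:480],(300,300))
o=np.zeros((375,800,3),np.uint8);o[:,:500]=M;o[:300,500:]=w;cv2.imwrite("pics/m4.png",o)
o,d=[],[]
for n in ("mug_mouth",):
    rs=[ray(x,arm.find_in(x,n)[0]['centre']) for x in (p,c) if arm.find_in(x,n)];print(rs and [o+d*(.049-o[2])/d[2] for o,d in rs])
E
```

```text
{'time_s': 8.7, 'joints': array([ -1.8127,  -5.6672, 128.3117, -24.4301,  22.4963, -55.3027]), 'qd': array([ 0.0015,  0.1506, -0.3031,  0.1001, -0.1781, -0.1008]), 'tau': array([ -0.0517, -31.5861, -36.6411,  -0.7947,  -2.9838,   0.0064]), 'tool_pos': array([0.5834, 0.0091, 0.1255]), 'ee_rot': array([[-0.7581,  0.2887,  0.5847],
       [ 0.2282,  0.9574, -0.1768],
       [-0.6109, -0.0006, -0.7917]]), 'wrist_force': array([-0.0698,  0.957 , -2.3892]), 'torque': array([0.1044, 0.5077, 0.0213]), 'grasp_force': 60.728877782821655, 'grip_width': 0.4888472385544572}
[array([ 0.5082, -0.242 ,  0.049 ]), array([ 0.4996, -0.2878,  0.049 ])]
```

View pics/m4.png

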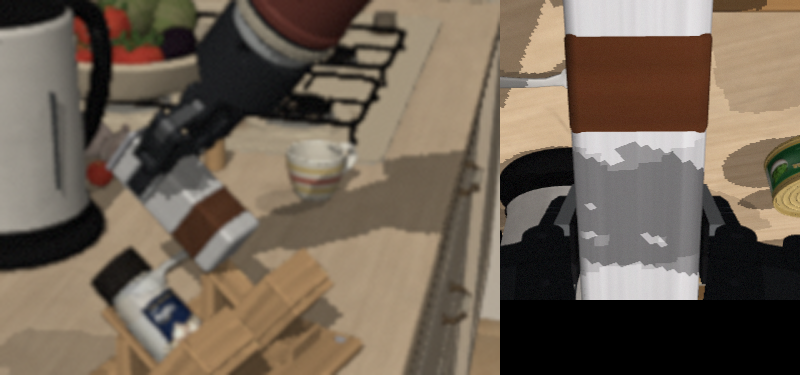

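The shaker is held and clear of the socket, and the jar is in place. I'll plan the transfer via waypoints that keep clear of the kettle.

```bash
python3 - <<'E'
from fit import *
off=np.array([-.032,0,-.0044]);cup=np.array([.513,-.273])
RF=tool(-28,210);pF=np.array([*cup,.099])-RF@off
pC=pF+[0,0,.09]
print("final",pF)
p,R=rows([.55,.01,.25],tool(-16.75,142),4,30)
p,R=rows([.46,-.13,.26],tool(-22,170),8,30,p,R)
p,R=rows([pC[0],pC[1],pC[2]],RF,8,30,p,R)
E
```

```text
final [ 0.4866 -0.259   0.1112]
[[-12.4, -2.2, -29.5, -0.0001, -0.0012, -0.0001, 30], [-12.4, -2.3, -29.6, -0.0001, -0.0012, -0.0001, 30], [-12.5, -2.2, -29.5, -0.0001, -0.0012, -0.0001, 30], [-12.5, -2.2, -29.5, -0.0001, -0.0012, -0.0001, 30]]
end [0.55 0.01 0.25] rot deg/row 0.06977403720585308
[[3.7, -20.0, -4.5, 0.0047, 0.061, 0.0106, 30], [3.8, -20.1, -4.2, 0.0047, 0.061, 0.0106, 30], [3.9, -20.1, -3.8, 0.0047, 0.061, 0.0106, 30], [3.8, -20.2, -3.6, 0.0047, 0.061, 0.0106, 30], [3.9, -20.2, -3.2, 0.0047, 0.061, 0.0106, 30], [3.8, -20.3, -2.8, 0.0047, 0.061, 0.0106, 30], [3.7, -20.3, -2.6, 0.0047, 0.061, 0.0106, 30], [3.7, -20.4, -2.2, 0.0047, 0.061, 0.0106, 30]]
end [ 0.46 -0.13  0.26] rot deg/row 3.5596825274024395
[[-7.7, -13.7, 8.8, -0.0023, 0.0872, 0.0131, 30], [-8.6, -13.6, 8.1, -0.0023, 0.0872, 0.0131, 30], [-9.5, -13.5, 7.3, -0.0023, 0.0872, 0.0131, 30], [-10.2, -13.4, 6.3, -0.0023, 0.0872, 0.0131, 30], [-11.0, -13.3, 5.5, -0.0023, 0.0872, 0.0131, 30], [-11.5, -13.1, 4.4, -0.0023, 0.0872, 0.0131, 30], [-12.0, -13.0, 3.3, -0.0023, 0.0872, 0.0131, 30], [-12.5, -12.9, 2.3, -0.0023, 0.0872, 0.0131, 30]]
end [ 0.4866 -0.259   0.2012] rot deg/row 5.0557951400362935
```

{"api": "servo_tool", "payload": {"rows": [[[-6,-1,-15,0,0,0,30],[-12,-2,-29,0,0,0,30],[-13,-2,-30,0,0,0,30],[-12,-2,-29,0,0,0,30],[-6,-1,-15,0,0,0,30],[0,0,0,0,0,0,30]]]}}

```text
time_s: 9.5
tool_pos: [0.5516, 0.011, 0.2539]
ee_rot: [[-0.753, 0.289, 0.592], [0.228, 0.957, -0.177], [-0.617, 0.002, -0.787]]
wrist_force: [0.9, 0.3, -3.1]
grip_width: 0.481
grasp_force: 61.5
```

{"api": "servo_tool", "payload": {"rows": [[[4,-20,-4.5,0.0047,0.061,0.0106,30],[4,-20,-4,0.0047,0.061,0.0106,30],[4,-20,-4,0.0047,0.061,0.0106,30],[4,-20,-3.5,0.0047,0.061,0.0106,30],[4,-20,-3,0.0047,0.061,0.0106,30],[4,-20,-3,0.0047,0.061,0.0106,30],[4,-20,-2.5,0.0047,0.061,0.0106,30],[4,-20,-2,0.0047,0.061,0.0106,30]]]}}

```text
time_s: 10.3
tool_pos: [0.4587, -0.1279, 0.2574]
ee_rot: [[-0.914, 0.376, 0.153], [0.371, 0.926, -0.063], [-0.166, -0.0, -0.986]]
wrist_force: [0.5, -0.3, -2.2]
grip_width: 0.478
grasp_force: 61.5
```

{"api": "servo_tool", "payload": {"rows": [[[-8,-14,9,-0.0023,0.0872,0.0131,30],[-9,-14,8,-0.0023,0.0872,0.0131,30],[-9,-13,7,-0.0023,0.0872,0.0131,30],[-10,-13,6,-0.0023,0.0872,0.0131,30],[-11,-13,5,-0.0023,0.0872,0.0131,30],[-12,-13,4,-0.0023,0.0872,0.0131,30],[-12,-13,3,-0.0023,0.0872,0.0131,30],[-12,-13,2,-0.0023,0.0872,0.0131,30]]]}}

```text
time_s: 11.1
tool_pos: [0.4865, -0.2567, 0.1995]
ee_rot: [[-0.76, 0.471, -0.448], [0.406, 0.882, 0.237], [0.507, -0.002, -0.862]]
wrist_force: [0.2, 0.1, -2.1]
grip_width: 0.482
grasp_force: 61.6
```

{"api": "servo_tool", "payload": {"rows": [[[0,0,0,0,0,0,30],[0,0,0,0,0,0,30],[0,0,0,0,0,0,30]]]}}

```text
time_s: 11.4
tool_pos: [0.4865, -0.2554, 0.2022]
ee_rot: [[-0.764, 0.469, -0.443], [0.406, 0.883, 0.235], [0.502, -0.001, -0.865]]
wrist_force: [-0.9, -0.3, -2.7]
grip_width: 0.488
grasp_force: 61.6
```

```bash
python3 - <<'E'
from fit import *
c=arm.capture("scene");p=arm.capture("side");s=arm.state();print(s['joints'],s['tool_pos'],s['time_s'],s['grip_width'])
R=np.array(s['ee_rot']);off=np.array([-.032,0,-.0044]);top=R@off+s['tool_pos']
print("top",top,"elev",np.degrees(np.arcsin(-R[2,0])))
S=np.stack([R[:,2],R[:,1],-R[:,0]],1)
print("scene crop pts")
for X in [(-21,-21,0),(21,-21,0),(21,-21,-115),(-21,-21,-115),(21,21,0)]:
    W=top+S@(np.array(X)/1e3);print(X,((np.array(proj(c,W))-[300,220])*[2.5,2.5]).round(),((np.array(proj(p,W))-[290,130])*2.5).round())
print("cup c",((np.array(proj(c,[.513,-.273,.049]))-[300,220])*2.5).round(),((np.array(proj(p,[.513,-.273,.049]))-[290,130])*2.5).round())
a=cv2.resize(c['frame'][220:430,300:460],(400,525),interpolation=cv2.INTER_CUBIC);b=cv2.resize(p['frame'][130:290,290:450],(400,400),interpolation=cv2.INTER_CUBIC)
o=np.zeros((525,800,3),np.uint8);o[:,:400]=a;o[:400,400:]=b;cv2.imwrite("pics/m5.png",o)
pF=np.array([.513,-.273,.099])-tool(-28,210)@off
rows(pF,tool(-28,210),6,30)
E
```

```text
[-34.0736  27.701   77.2866  -3.2008 104.8548 -96.0781] [ 0.4868 -0.2554  0.2037] 11.5 0.48432162449489535
top [ 0.5132 -0.2694  0.1915] elev -30.00961635046699
scene crop pts
(-21, -21, 0) [347. 124.] [153.  35.]
(21, -21, 0) [299. 188.] [169.  77.]
(21, -21, -115) [104.  95.] [260.  36.]
(-21, -21, -115) [149.  26.] [243.  -9.]
(21, 21, 0) [281. 145.] [140.  85.]
cup c [294. 352.] [142. 200.]
[[-7.9, -0.5, 13.2, -0.0002, -0.0, -0.0, 30], [-7.9, -0.6, 13.2, -0.0002, -0.0, -0.0, 30], [-8.0, -0.5, 13.3, -0.0002, -0.0, -0.0, 30], [-7.9, -0.5, 13.2, -0.0002, -0.0, -0.0, 30], [-7.9, -0.5, 13.2, -0.0002, -0.0, -0.0, 30], [-7.9, -0.6, 13.2, -0.0002, -0.0, -0.0, 30]]
end [ 0.4866 -0.259   0.1112] rot deg/row 0.010311942906901973
```

View pics/m5.png

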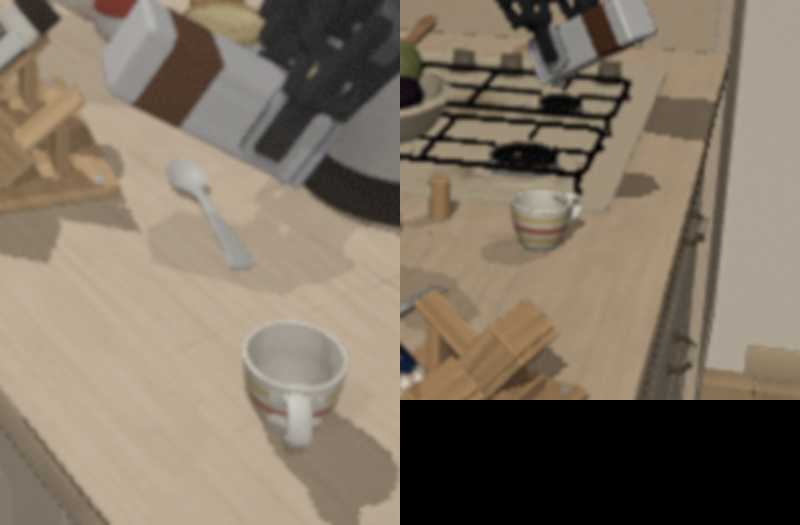

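The lid end sits where predicted to within about 1 px, and the cup is where I measured it. I'll lower to the final height.

{"api": "servo_tool", "payload": {"rows": [[[-4,0,7,0,0,0,30],[-8,-0.5,13,0,0,0,30],[-8,-0.5,13,0,0,0,30],[-8,-0.5,13,0,0,0,30],[-8,-0.5,13,0,0,0,30],[-8,-1,13,0,0,0,30],[-4,-0.5,7,0,0,0,30],[0,0,0,0,0,0,30]]]}}

```text
time_s: 12.3
tool_pos: [0.4854, -0.2593, 0.1077]
ee_rot: [[-0.761, 0.47, -0.447], [0.406, 0.883, 0.238], [0.506, -0.0, -0.863]]
wrist_force: [-0.8, 0.7, -2.8]
grip_width: 0.482
grasp_force: 61.6
```

{"api": "servo_tool", "payload": {"rows": [[[0,0,0,0,0,0,30],[0,0,0,0,0,0,30],[0,0,0,0,0,0,30],[0,0,0,0,0,0,30]]]}}

```text
time_s: 12.7
tool_pos: [0.4867, -0.26, 0.1103]
ee_rot: [[-0.763, 0.47, -0.444], [0.407, 0.883, 0.235], [0.502, -0.001, -0.865]]
wrist_force: [0.5, -0.4, -2.3]
grip_width: 0.483
grasp_force: 61.6
```

```bash
python3 - <<'E'
from fit import *
c=arm.capture("scene");p=arm.capture("side");s=arm.state();print(s['tool_pos'],s['time_s'],s['wrist_force'],s['qd'])
R=np.array(s['ee_rot']);off=np.array([-.032,0,-.0044]);top=R@off+s['tool_pos']
print("top",top,"elev",np.degrees(np.arcsin(-R[2,0])))
S=np.stack([R[:,2],R[:,1],-R[:,0]],1)
a=cv2.resize(c['frame'][260:400,330:455],None,fx=4,fy=4,interpolation=cv2.INTER_CUBIC);b=cv2.resize(p['frame'][150:250,320:420],(300,300),interpolation=cv2.INTER_CUBIC)
for X in [(-21,-21,0),(21,-21,0),(21,-21,-115),(-21,-21,-115),(21,21,0),(21,21,-115),(-21,21,-115)]:
    W=top+S@(np.array(X)/1e3);u=((np.array(proj(c,W))-[330,260])*4);w=((np.array(proj(p,W))-[320,150])*3)
    print(X,u.round(),w.round());cv2.circle(a,tuple(map(int,u)),2,(0,0,255),-1);cv2.circle(b,tuple(map(int,w)),2,(0,0,255),-1)
o=np.zeros((560,800,3),np.uint8);o[:,:500]=a;o[:300,500:]=b;cv2.imwrite("pics/m6.png",o)
E
```

```text
[ 0.4865 -0.2599  0.1101] 12.8 [ 0.3899 -1.1209 -2.5708] [-0.0238  0.2368  0.0722  0.0107 -0.0104 -0.0069]
top [ 0.5129 -0.2739  0.0978] elev -30.171909286120897
(-21, -21, 0) [415. 290.] [90. 94.]
(21, -21, 0) [343. 378.] [109. 141.]
(21, -21, -115) [ 52. 253.] [214. 102.]
(-21, -21, -115) [120. 156.] [194.  50.]
(21, 21, 0) [317. 301.] [ 76. 154.]
(21, 21, -115) [ 42. 179.] [181. 114.]
(-21, 21, -115) [105.  86.] [161.  61.]
```

View pics/m6.png

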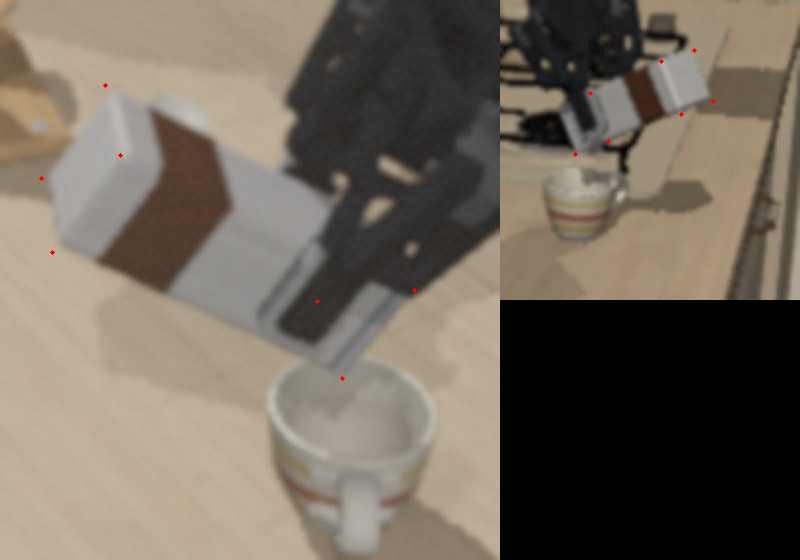

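The lid is shut, about 49 mm above the rim and centred on the mouth. The shaker points 30° down and is clear of the cup and the rack.

```bash
python3 -c "
from plant import arm
print(arm.finish_job())"
```

```text
the job is handed in; nothing more can be done
None
```

I handed the job in at about 13 s. The shaker is held still, pointing 30° down, with its lid shut and centred about 49 mm above the cup's mouth; it touches neither cup nor rack, and the cup and spice jar were left where they stood.

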